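# Seat a model cab in the gluing jig: cam to low, then slide home

### The job

On the gluing jig, push the cam's lever round with your fingertips until the cam's low point faces the follower of the slide, and only then push the slide forward, fully home, so that its jaw seats the white model cab against the end stop. Move the cab only by means of the slide: do not touch it with the hand or lift it. Leave everything else on the bench where it stands, and finish with the cam still at its low point.

Things in the scene. Friction and masses are not known exactly. Their poses are not given: they have to be found in the camera images.
- jig: Gluing jig fixed to the bench: plywood plate 250 mm (its x) by 335 mm (its y, -210 to +125), 15 mm thick; origin at bench level under the slide's centre line; +x is forward, the way the slide advances along y = 0. Ahead of the slide lies the cab's nest: side walls 12 mm high, 66 mm apart, end stop face at x = 101.5 mm, its top 55 mm above the bench. Cam axis at x = 30, y = -125 mm.
- cam (a joint): Angle of the cam (steel disc 60 mm across, pivot 15 mm off centre), rad. 0 = high point faces the follower, slide blocked; 3.14 = low point faces it, slide free. Grows as the lever turns clockwise seen from above; stops at -0.7 and 3.84, so low is reached only clockwise, 0.7 before the end. Starts between -0.6 and 0.6. Stays where left; about 3.5 N at the knob turns it.
- cam_axis (a point): Point on the cam's vertical pivot axis, 75 mm above the bench. The disc's top is 43 mm and the hub's top 63 mm above the bench. From the axis to the rim it is 45 mm at the high point, 15 mm at the low point.
- cam_knob (a point): Middle of the black upright knob on the cam's lever, 80 mm above the bench, 55 mm from the cam's axis: 16 mm diameter, bare from 59 to 100 mm above the bench. At cam 0 the lever points 45 deg to the left (+y) of the jig's +x; at 3.14 back and to the right. Lever bar 14 mm wide, its top 57 mm above the bench.
- slide (a joint): Advance of the follower slide along the jig's +x, m: from -0.012 (fully back) to 0.028 (fully home, on its own stop). Blocked at about 0.004 or less while the cam is high. Starts between -0.012 and 0. Stays where left; 3 to 5 N moves it when free. Its jaw (56 mm wide, top 59 mm above the bench) has its face at jig x = 6 mm + this value; a low arm to the right carries the follower.
- push_plate (a point): Centre of the rear face of the slide's upright push plate, 57 mm above the bench; the face looks to the jig's -x. The plate is 50 mm wide, 10 mm thick, its top 77 mm above the bench; it rides with the slide. Push here to advance the slide.
- follower_face (a point): Centre of the face of the slide's follower pad (30 mm wide, 24 mm high) that meets the cam's rim; 31 mm above the bench, moves with the slide.
- cab_center (a point): Centre of the white model van cab shell, loose in the nest, standing on the plate: 66 mm long (its x, which points forward) by 60 mm wide by 56 mm high, 120 g; this point is half-way up, 43 mm above the bench. Seated against the end stop it lies at jig x = 68.5 mm.
- glue: Bystander: white dropper bottle, 28 mm diameter, 85 mm high, standing on the jig's plate to the left of the nest; origin under its centre.
- paintpot: Bystander: small glass paint pot, 38 mm diameter, 42 mm high, on the jig's plate to the left of the slide; origin under its centre.
- wheel: Bystander: black model tyre, 32 mm diameter, 13 mm high, lying on the jig's plate at the near right; origin under its centre.
- spraycan: Bystander: yellow can with white cap, 52 mm diameter, 155 mm high, on the bench to the right; origin under its centre.
- cup: Bystander: white open cup, 68 mm diameter, 75 mm high, on the bench to the right; origin under its centre.
- filler: Bystander: white jar, 72 mm diameter, 85 mm high, on the bench to the left; origin under its centre.
- driver: Bystander: screwdriver 170 mm long lying on the bench to the left; origin at its underside.
- sandblock: Bystander: cork sanding block 90 x 45 x 24 mm, on the bench to the right; origin under its centre.

How it is judged:
On the way, in this order (a step that is already met when the one before it is completed fails the run):
1. the cam's low point faces the follower (within 0.4 rad) while the slide is still back (not past 8 mm) (value of joint cam between 2.742 and 3.542 rad and value of joint slide below 0.008 m), for 0.2 s.
2. the slide is pushed home (within 2.5 mm of its stop) with the cam at its low point (value of joint cam between 2.742 and 3.542 rad and value of joint slide above 0.0255 m), for 0.2 s.
At the end, for the whole second after the job is handed in: The cam is within 0.4 rad of its low point (joint 3.14), the slide within 2.5 mm of its home stop, and the cab stands upright in the nest within 5 mm of the end stop; all at rest (all of step 2 and x of cab_center in the frame of jig between 0.0635 and 0.0715 m and y of cab_center in the frame of jig between -0.008 and 0.008 m and angle between cab_center's own z axis and vertical below 0.1 rad and height (world z) of cab_center below 0.047 m and linear speed of cab below 0.01 m/s and velocity of joint slide between -0.005 and 0.005 m/s and velocity of joint cam between -0.05 and 0.05 rad/s); the robot touches nothing.
It fails at once if the cab is lifted more than 12 mm or tipped more than 0.3 rad (height (world z) of cab_center above 0.055 m or angle between cab_center's own z axis and vertical above 0.3 rad).
It fails at once if the robot touches the cab (more than 1 N) (contact force between any of the fingers, the arm and cab above 1 N).
It fails at once if a bystander is moved more than 20 mm (distance of any of glue, paintpot, wheel, spraycan, cup, filler, driver, sandblock from where it was at the start of the episode above 0.02 m).
It also fails if it takes over 58 s, if anything falls off the work surface, if the arm or the gripper's body presses on something with over 40 N, if the wrist force passes 120 N, or if a joint passes its speed limit or range.

### The arm

A 6-joint arm with a two-finger parallel gripper is mounted at the origin on the work surface. World frame = base frame: x ahead of the robot, y to its left, z up, the work surface at z = 0. Lengths are in m, angles in rad, forces in N, time in s.
With the tool pointing down it reaches from about 0.35 to 0.975 m from the base axis. Payload 4.9 kg.
Tool frame: the origin (TCP) lies at the very end of the fingers, on their centre line; the grasp point (between the pads) lies ctrl.grip_point_offset behind it (ctrl.grip_point_offset is the distance from the TCP to the grasp point, in m); z points along the fingers, y is the direction in which the jaws open and shut (so a half turn about z gives the same grasp; the last joint's range is limited). The gripper opens to 85 mm and grips with 20 to 120 N. Pads are 22 mm wide; open, the fingers measure 114 mm over their backs; the gripper's body (76 mm by 85 mm) begins 54 mm behind the grasp point. The pads swing forward as they close: fully open they stand 13 mm farther back than shut.
Start: joints at [1.14, 0.053, 1.613, -0, 1.476, -0.119], TCP at [0.192, 0.595, 0.231] pointing down, gripper open.
Joint ranges: [-3.01, 3.01], [-1.01, 2.22], [0.06, 2.58], [-1.02, 4.17], [0.09, 2.62], [-3.14, 3.14]. Speed limits (rad/s): [2.57, 2.57, 3.14, 3.14, 3.14, 3.14].

### API

Orientations are given as a rotation vector (axis times angle).
In Python, from station import ctrl gives the robot as it stands. The module is installed in compiled form; this text tells all that it offers.
- The arm moves only by the shell command python3 -m creep 'ROWS' [FORCE]. ROWS is JSON, a list of rows, each a list of 5 numbers: the closure in counts, from 0 (fully open) to 255 (shut), then the shift along the tool's x, y, z in mm, then the turn about the tool's z in rad. A call has 1 to 12 rows; each row is the pose to reach, as a shift and turn from the pose commanded when the call began, along the tool's axes at that moment; what a row does not reach only later rows make up. A row lasts 1/12 s, in which the tool goes at most 41.7 mm and 7.16 degrees, less where a joint would pass 70% of its speed; a pose out of reach is approached as far as the arm can. A call with a gripper value outside its range is refused whole. The fingers move at their own pace and stop on an object; FORCE is the grip in N (left out, the last holds). Time passes only in rows, so rows that repeat a pose let the fingers close. It gives the time, the measured TCP pose, the force and the opening at its end, in the units of the state.
- ctrl.get_obs(): the state, without advancing time (a new reading comes with each control period).
- ctrl.get_image(name): name is "side" or "top" or "wrist"; returns the picture (480x640x3 uint8, red, green, blue); there is no depth.
- ctrl.calibration(name): a dict with "fx", "fy", "cx", "cy" (pixels), "k1" (the pictures are not rectified: a ray, as slopes to the right and down, at radius r is drawn at 1 + k1 r^2 times it, then the intrinsics apply), "R" (3x3) and "t" (3): a world point X has camera coordinates R X + t. Camera axes: x right, y down, z forward; pixel columns grow to the right and rows downward; lengths in m; the calibration is good to about 2 mm. A picture is of the moment at which its call begins: read the wrist's pose just before it. calibration takes no time and is no camera call; for the wrist camera it gives the pose at the moment of the call.
- ctrl.finish_job(): hands the job in, once; it reports no verdict.
Trained networks look in the newest picture that a camera, given by its name, has taken for a name from the list of things; names that differ only in an ending like _2 or _b are one class to them, and where a whole thing is asked for, a point or a joint stands for the part that bears it (a point fixed in the world has none). Each returns a list of dicts, best first, with "conf" (0 to 1); they miss things now and then, are a little off and sometimes report something else, mostly with a low value. They report only what shows in the picture. A call takes as long as a camera call.
- ctrl.boxes_of(camera, label): "rect" ([left, top, width, height] in pixels, round what is visible of it).
- ctrl.outline_of(camera, label): "mask" (480x640 bool, what is visible of it) and "rect" ([left, top, width, height] in pixels, round what is visible of it).
The state is a dict: "t": time; "q": joint angles; "dq": joint speeds; "effort": joint torques, N m; "tool_pos": TCP position; "tool_rot": TCP orientation; "contact_force": force on the tool from outside, world axes, zero at the start; "wrist_torque": the same for the moment, N m; "opening": finger opening in m.
Only numpy, scipy, OpenCV 4.12 (cv2) and the standard library are available. Lean on these libraries where they do the work, as an engineer would, in place of code of your own. Each camera call takes 0.05 s, during which the arm holds its last target. There are 200 camera calls.

## Working session

There is one attempt and no reset: what is moved stays moved. The work goes in short steps, Python scripts to look and compute and a shell command to move; the robot and the scene stay as the last step left them, time stands still between calls to the robot, and variables do not carry over. Pictures are saved under pics/ and viewed, about 8 in all and at most 12, crops included, and the job is handed in when it is done.

```bash
mkdir -p pics; cat > h.py <<'E'
import numpy as np, cv2
from station import ctrl
from scipy.spatial.transform import Rotation as Ro
def pix2z(cam,u,v,z,c=None):
    c=c or ctrl.calibration(cam)
    K=np.array([[c['fx'],0,c['cx']],[0,c['fy'],c['cy']],[0,0,1.]])
    p=cv2.undistortPoints(np.array([[[u,v]]],float),K,np.array([c['k1'],0,0,0.]))[0,0]
    R=np.array(c['R']);t=np.array(c['t'])
    o=-R.T@t; d=R.T@np.array([p[0],p[1],1])
    return o+d*(z-o[2])/d[2]
def proj(cam,X,c=None):
    c=c or ctrl.calibration(cam)
    x=np.array(c['R'])@np.array(X)+np.array(c['t']); a=x[:2]/x[2]; a=a*(1+c['k1']*(a@a))
    return np.array([c['fx']*a[0]+c['cx'],c['fy']*a[1]+c['cy']])
E
python3 - <<'E'
from h import *
o=ctrl.get_obs();print(o['t'],o['tool_pos'],o['tool_rot'],ctrl.grip_point_offset)
for n in('top','side'):
    im=ctrl.get_image(n);cv2.imwrite(f'pics/{n}0.png',im[:,:,::-1])
    for l in('jig','cam_knob','cam','push_plate','cab_center','spraycan','cup','wheel','paintpot','glue'):
        b=ctrl.boxes_of(n,l)
        print(n,l,[(np.round(x['rect']),round(x['conf'],2)) for x in b[:2]])
E
```

```text
0.0 [0.19145351 0.59428667 0.23004773] [-0.4876695  -3.10292773  0.00313306] 0.0187
top jig [(array([212., 176., 151., 134.]), 0.67)]
top cam_knob [(array([294., 191.,  26.,  44.]), 0.66)]
top cam [(array([293., 192.,  27.,  44.]), 0.56)]
top push_plate [(array([258., 230.,  69.,  52.]), 0.9), (array([211., 176., 149., 130.]), 0.4)]
top cab_center [(array([247., 214.,  32.,  34.]), 0.58)]
top spraycan [(array([452., 208.,  35.,  35.]), 0.72)]
top cup []
top wheel [(array([249., 214.,  30.,  37.]), 0.64), (array([335., 251.,   6.,   8.]), 0.42)]
top paintpot [(array([231., 261.,  16.,  18.]), 0.57)]
top glue [(array([453., 206.,  34.,  36.]), 0.57), (array([217., 220.,  10.,  17.]), 0.48)]
side jig [(array([250., 222., 132., 115.]), 0.62)]
side cam_knob [(array([269., 229.,  46.,  32.]), 0.83)]
side cam [(array([269., 226.,  42.,  34.]), 0.95)]
side push_plate [(array([314., 236.,  49.,  59.]), 0.66)]
side cab_center [(array([275., 261.,  35.,  38.]), 0.86)]
side spraycan [(array([338., 119.,  18.,  53.]), 0.88)]
side cup [(array([365., 142.,  26.,  32.]), 0.58), (array([254., 226., 127., 115.]), 0.3)]
side wheel [(array([337., 230.,  11.,  12.]), 0.4)]
side paintpot [(array([328., 298.,  16.,  26.]), 0.7)]
side glue [(array([272., 295.,  13.,  31.]), 0.74)]
```

View pics/top0.png

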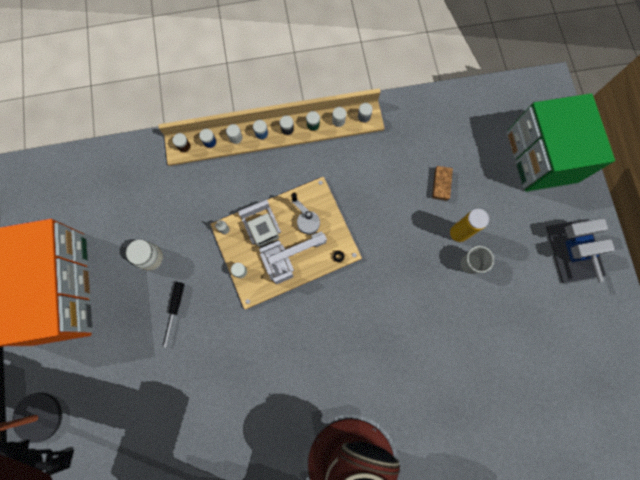

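View pics/side0.png

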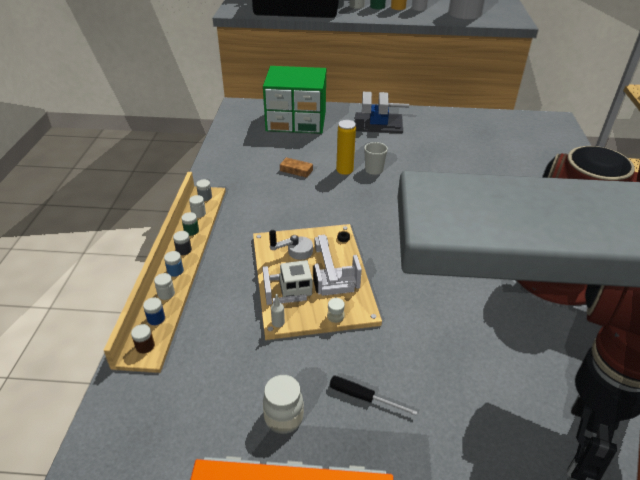

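The top view shows the jig with plate corners at about (212,230), (325,178), (361,260), (246,307). The cam hub is at (308,220), the knob at (294,197) and the push plate near (278,270). The side view agrees: knob at (273,238), cab at (295,275). Next I fit the jig's pose from the plate corners.

```bash
python3 - <<'E'
from h import *
from scipy.optimize import minimize
C={n:ctrl.calibration(n) for n in('top','side')}
cor=np.array([[.125,.125],[.125,-.21],[-.125,-.21],[-.125,.125]])
approx={'top':[(212,230),(325,178),(361,260),(246,307)],'side':[(266,336),(254,232),(350,226),(380,324)]}
for n in('top','side'):
    im=cv2.imread(f'pics/{n}0.png');hsv=cv2.cvtColor(im,cv2.COLOR_BGR2HSV)
    m=((hsv[:,:,0]>10)&(hsv[:,:,0]<30)&(hsv[:,:,1]>70)&(hsv[:,:,2]>100)).astype(np.uint8)
    b=np.zeros_like(m);x=np.array(approx[n]);cv2.fillConvexPoly(b,x,1);b=cv2.dilate(b,np.ones((13,13)));m&=b
    m=cv2.morphologyEx(m,cv2.MORPH_OPEN,np.ones((3,3)))
    pts=cv2.findNonZero(m)[:,0].astype(float)
    h=cv2.convexHull(cv2.findNonZero(m))[:,0]
    w=np.array([pix2z(n,u,v,.015,C[n])[:2] for u,v in h])
    r=cv2.minAreaRect((w*1000).astype(np.float32));print(n,'minrect',r)
    W=np.array([pix2z(n,u,v,.015,C[n])[:2] for u,v in approx[n]]);
    # side/top manual corners rigid fit
    if n=='top':
        W0=W
    mc=cor.mean(0);wc=W.mean(0);H=(cor-mc).T@(W-wc);a=np.arctan2(H[0,1]-H[1,0],H[0,0]+H[1,1])
    R=np.array([[np.cos(a),-np.sin(a)],[np.sin(a),np.cos(a)]]);t=wc-R@mc
    print('manual',n,a,t,np.round((cor@R.T+t-W)*1000,1).tolist())
    for nm,p in(('axis',(.03,-.125)),('plate',(-.1,0))):print(nm,R@p+t)
E
```

```text
top minrect ((581.0494384765625, 70.71775817871094), (253.6050567626953, 337.923583984375), 13.757065773010254)
manual top 0.24560580853748762 [0.56404752 0.10870968] [[11.1, 0.9], [-0.1, 2.6], [0.2, -5.0], [-11.2, 1.5]]
axis [ 0.62354023 -0.00524477]
plate [0.4670485  0.08439528]
side minrect ((579.3329467773438, 75.60121154785156), (251.70545959472656, 346.8083801269531), 13.697575569152832)
manual side 0.21980036517029597 [0.56993163 0.11534825] [[6.3, 0.4], [-1.2, 5.8], [-3.0, -3.7], [-2.2, -2.4]]
axis [ 6.26464210e-01 -1.03331648e-04]
plate [0.47233753 0.09354477]
```

```bash
cat >> h.py <<'E'
J=dict(o=np.array([.570,.114]),a=.2395)
def j2w(x,y,z=0):
    c,s=np.cos(J['a']),np.sin(J['a']); return np.array([J['o'][0]+c*x-s*y,J['o'][1]+s*x+c*y,z])
def to(target,yaw=None):
    "shift mm in tool axes and turn needed; yaw = world angle for tool x"
    o=ctrl.get_obs();R=Ro.from_rotvec(o['tool_rot']).as_matrix()
    d=R.T@(np.array(target)-o['tool_pos'])*1000; cy=np.arctan2(R[1,0],R[0,0])
    turn=None if yaw is None else -((yaw-cy+np.pi)%(2*np.pi)-np.pi)
    print('t',round(o['t'],2),'tool',o['tool_pos'].round(4),'yaw',round(np.degrees(cy),1),'q',o['q'].round(2),'F',np.round(o['contact_force'],1),'open',o['opening'])
    print('shift',d.round(1),'turn',turn)
E
python3 -m creep '[[0,-100,-80,-100,0],[0,-200,-160,-100,0],[0,-260,-210,-100,0],[0,-350,-290,-100,0],[0,-440,-360,-100,0],[0,-526,-424,-100,0],[0,-526,-424,-100,0],[0,-526,-424,-100,0],[0,-526,-424,-100,0],[0,-526,-424,-100,0],[0,-526,-424,-100,0],[0,-526,-424,-100,0]]'
python3 - <<'E'
from h import *
to([.56,.03,.33],np.radians(211))
E
```

```text
t: 2.1
tool_pos: [0.4588, 0.1862, 0.3157]
tool_rot: [0.488, 3.103, 0.001]
contact_force: [0.6, 0.3, 0.1]
opening: 0.0851
t 2.1 tool [0.4588 0.1862 0.3157] yaw 162.1 q [ 0.24 -0.3   1.8   0.    1.64 -1.02] F [0.6 0.3 0.1] open 0.08509994794197231
shift [-144.3 -117.6  -14.2] turn -0.8528637818099751
```

```bash
python3 -m creep '[[0,-30,-25,-14,-0.12],[0,-60,-50,-14,-0.24],[0,-90,-75,-14,-0.36],[0,-120,-100,-14,-0.48],[0,-144,-118,-14,-0.6],[0,-144,-118,-14,-0.72],[0,-144,-118,-14,-0.85],[0,-144,-118,-14,-0.85],[0,-144,-118,-14,-0.85]]'
python3 - <<'E'
from h import *
to([.56,.03,.33],np.radians(211))
im=ctrl.get_image('wrist');c=ctrl.calibration('wrist');np.save('c1.npy',c,allow_pickle=True)
cv2.imwrite('pics/w1.png',im[:,:,::-1])
print('cam pos',-np.array(c['R']).T@c['t'])
for l in('cam_knob','cam','push_plate','cab_center','jig'):
    print(l,[(np.round(x['rect']),round(x['conf'],2)) for x in ctrl.boxes_of('wrist',l)[:2]])
print('axis pred',proj('wrist',j2w(.03,-.125,.063),c),'corners',[proj('wrist',j2w(x,y,.015),c).round() for x in(-.125,.125) for y in(-.21,.125)])
E
```

```text
t: 2.85
tool_pos: [0.5589, 0.0316, 0.3291]
tool_rot: [0.831, -3.03, -0.0]
contact_force: [-0.6, 0.3, 0.9]
opening: 0.0853
t 2.85 tool [0.5589 0.0316 0.3291] yaw -149.3 q [-0.08 -0.14  1.64  0.    1.64 -2.18] F [-0.6  0.3  0.9] open 0.08529178491427185
shift [-0.1 -1.9 -0.9] turn -0.0056040436805115945
cam pos [ 0.49372648 -0.00563375  0.47311334]
cam_knob [(array([239., 187.,  57., 119.]), 0.69), (array([172.,  63., 350., 284.]), 0.68)]
cam [(array([240., 189.,  61., 119.]), 0.95)]
push_plate [(array([258., 139., 183., 109.]), 0.69)]
cab_center [(array([334., 236.,  71.,  78.]), 0.8), (array([241., 190.,  57., 119.]), 0.51)]
jig [(array([175.,  63., 342., 284.]), 0.83)]
axis pred [257.907105   237.87537053] corners [array([223.,  63.]), array([520., 160.]), array([175., 280.]), array([437., 352.])]
```

View pics/w1.png

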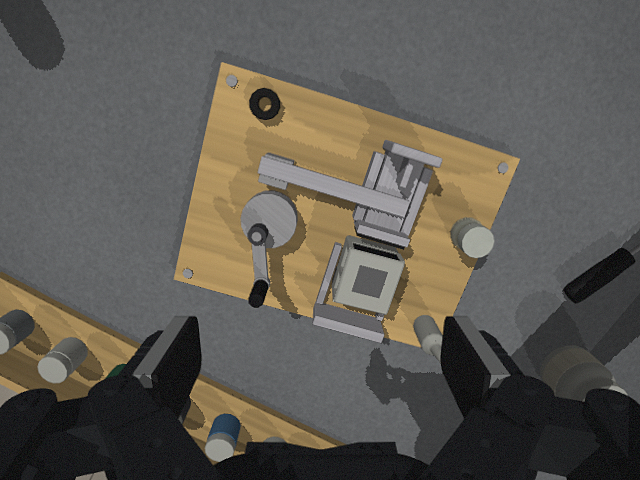

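The wrist view shows plate corners at (221,63), (520,158), (175,280) and (437,352), which match the predictions. The hub top is at (258,234), the knob runs from (262,284) to (256,302), and the push plate is at about (412,155). Now I fit the cam angle.

```bash
python3 - <<'E'
from h import *
c=np.load('c1.npy',allow_pickle=True).item()
p=pix2z('wrist',258,234,.063,c);ax=j2w(.03,-.125);print('axis seen',p,'pred',ax)
for s in np.arange(-.2,.61,.1):
    w=np.radians(45)+J['a']-s;k=lambda z:[ax[0]+.055*np.cos(w),ax[1]+.055*np.sin(w),z]
    print(round(s,1),round(np.degrees(w),1),proj('wrist',k(.059),c).round(),proj('wrist',k(.1),c).round())
for s in(-.012,0): print('plate top corners',[ (x,proj('wrist',j2w(x,y,.077),c).round().tolist()) for x in(-.11,-.10,-.09,-.08) for y in(.025,-.025)])
print(pix2z('wrist',441,161,.077,c),pix2z('wrist',388,141,.077,c))
for u,v in((441,161),(388,141)):
    d=pix2z('wrist',u,v,.077,c)[:2]-J['o'];print('jig',np.cos(J['a'])*d[0]+np.sin(J['a'])*d[1],-np.sin(J['a'])*d[0]+np.cos(J['a'])*d[1])
E
```

```text
axis seen [ 0.62510504 -0.00218835  0.063     ] pred [ 6.28795817e-01 -3.15580260e-04  0.00000000e+00]
-0.2 70.2 [293. 275.] [290. 290.]
-0.1 64.5 [289. 278.] [286. 294.]
0.0 58.7 [285. 280.] [281. 296.]
0.1 53.0 [280. 282.] [276. 298.]
0.2 47.3 [275. 284.] [271. 300.]
0.3 41.5 [270. 285.] [265. 301.]
0.4 35.8 [265. 286.] [260. 302.]
0.5 30.1 [260. 286.] [254. 302.]
0.6 24.3 [255. 286.] [249. 302.]
plate top corners [(-0.11, [449.0, 150.0]), (-0.11, [399.0, 133.0]), (-0.1, [445.0, 160.0]), (-0.1, [395.0, 144.0]), (-0.09, [441.0, 170.0]), (-0.09, [391.0, 154.0]), (-0.08, [437.0, 180.0]), (-0.08, [388.0, 165.0])]
plate top corners [(-0.11, [449.0, 150.0]), (-0.11, [399.0, 133.0]), (-0.1, [445.0, 160.0]), (-0.1, [395.0, 144.0]), (-0.09, [441.0, 170.0]), (-0.09, [391.0, 154.0]), (-0.08, [437.0, 180.0]), (-0.08, [388.0, 165.0])]
[0.46937584 0.1120249  0.077     ] [0.4798522  0.05888328 0.077     ]
jig -0.09822054593433133 0.021951029148091453
jig -0.10064930255002516 -0.032158924632079644
```

```bash
sed -i "s/\[.570,.114\]/[.568,.111]/" h.py; python3 - <<'E'
from h import *
to([.6735,.0275,.125],np.radians(213))
E
```

```text
t 3.15 tool [0.5588 0.032  0.3293] yaw -149.2 q [-0.08 -0.14  1.64  0.    1.64 -2.18] F [ 0.1  0.7 -0.2] open 0.08512902772053489
shift [-96.1 -62.6 204.3] turn -0.03797426404694981
```

```bash
python3 -m creep '[[140,-30,-20,10,-0.04],[140,-60,-40,35,-0.04],[140,-96,-63,70,-0.04],[140,-96,-63,105,-0.04],[140,-96,-63,140,-0.04],[140,-96,-63,175,-0.04],[140,-96,-63,204,-0.04],[140,-96,-63,204,-0.04],[140,-96,-63,204,-0.04]]'
python3 - <<'E'
from h import *
to([.673,.0275,.067],np.radians(213))
c=ctrl.calibration('wrist');im=ctrl.get_image('wrist');cv2.imwrite('pics/w2.png',im[:,:,::-1])
print([(np.round(x['rect']),round(x['conf'],2)) for x in ctrl.boxes_of('wrist','cam_knob')[:2]])
o=ctrl.get_obs()['tool_pos']
print('hub',proj('wrist',[.627,-.003,.063],c),'knobtop',proj('wrist',[.673,.0275,.1],c),'tcp',proj('wrist',o,c))
E
```

```text
t: 3.9
tool_pos: [0.6722, 0.0271, 0.1231]
tool_rot: [0.894, -3.007, -0.003]
contact_force: [0.7, 0.8, -0.0]
opening: 0.0387
t 3.9 tool [0.6722 0.0271 0.1231] yaw -146.9 q [-0.07  0.25  1.58  0.    1.32 -2.22] F [ 0.7  0.8 -0. ] open 0.03867685595769963
shift [-1.1 -0.2 56.1] turn 0.002133851119330288
[(array([279.,  82., 115., 234.]), 0.8)]
hub [317.12540926 162.23268691] knobtop [317.83602234 298.64578517] tcp [312.67278114 333.64735081]
```

View pics/w2.png

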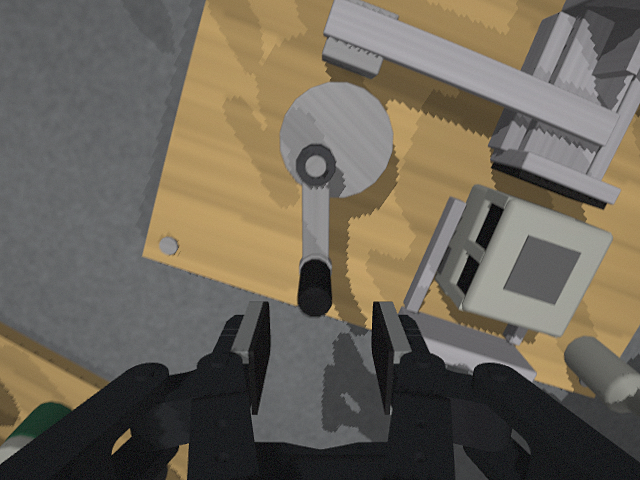

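The wrist view shows the hub at (316,164) and the knob top at (315,300), both within 3 px of prediction, and centred between the fingers. Descending around the knob.

```bash
python3 -m creep '[[140,0,0,28,0],[140,0,0,50,0],[140,0,0,56,0],[180,0,0,56,0],[180,0,0,56,0],[180,0,0,56,0]]'
python3 -m creep '[[180,0.4,-6.6,0,0.12],[180,1.6,-13.1,0,0.24],[180,3.5,-19.4,0,0.36],[180,6.2,-25.4,0,0.48],[180,9.6,-31.1,0,0.6],[180,13.7,-36.3,0,0.72],[180,18.3,-40.9,0,0.84],[180,23.5,-45.0,0,0.96],[180,29.1,-48.5,0,1.08],[180,35.1,-51.3,0,1.2],[180,41.4,-53.3,0,1.32],[180,41.4,-53.3,0,1.32]]'
python3 - <<'E'
from h import *
to([.627,-.003,.067]); # axis in tool axes
E
```

```text
t: 4.5
tool_pos: [0.6756, 0.0267, 0.0723]
tool_rot: [-0.894, 3.007, -0.003]
contact_force: [-0.3, 1.4, 1.0]
opening: 0.0252
t: 5.5
tool_pos: [0.6697, -0.041, 0.0719]
tool_rot: [1.141, 2.922, 0.002]
contact_force: [0.5, 0.2, 1.0]
opening: 0.025
t 5.5 tool [ 0.6697 -0.041   0.0719] yaw 137.4 q [-0.17  0.29  1.62  0.    1.22 -1.  ] F [0.5 0.2 1. ] open 0.02498849240332328
shift [57.2 -1.   4.7] turn None
```

```bash
python3 -m creep '[[180,0.4,-6.6,0,0.12],[180,1.6,-13.1,0,0.24],[180,3.5,-19.4,0,0.36],[180,6.2,-25.4,0,0.48],[180,9.6,-31.1,0,0.6],[180,13.7,-36.3,0,0.72],[180,18.3,-40.9,0,0.84],[180,23.5,-45.0,0,0.96],[180,29.1,-48.5,0,1.08],[180,35.1,-51.3,0,1.2],[180,41.4,-53.3,0,1.32],[180,47.8,-54.5,0,1.44]]'
python3 - <<'E'
from h import *
ctrl.get_image('wrist');c=ctrl.calibration('wrist');im=ctrl.get_image('wrist');cv2.imwrite('pics/w3.png',im[:,:,::-1])
to([.627,-.003,.067])
for s in(2.7,2.9,3.14,3.3):
    w=np.radians(45)+J['a']-s;print(s,np.degrees(w),proj('wrist',[.627+.055*np.cos(w),-.003+.055*np.sin(w),.1],c))
print(proj('wrist',[.627,-.003,.063],c))
E
```

```text
t: 6.5
tool_pos: [0.5984, -0.0487, 0.0718]
tool_rot: [2.785, 1.445, 0.008]
contact_force: [4.2, 0.8, -0.6]
opening: 0.0251
t 6.6 tool [ 0.5972 -0.0484  0.0714] yaw 55.2 q [-0.2   0.14  1.8  -0.    1.2   0.4 ] F [1.1 0.  0.8] open 0.025245149274691233
shift [54.3 -1.5  4.4] turn None
2.7 -95.97626549193906 [403.6639787  344.00218647]
2.9 -107.43542139455552 [371.34062138 356.35340132]
3.14 -121.18640847769528 [330.71375062 363.36114284]
3.3 -130.35373319978842 [303.2475924  363.22683372]
[318.21916735 175.38203585]
```

View pics/w3.png

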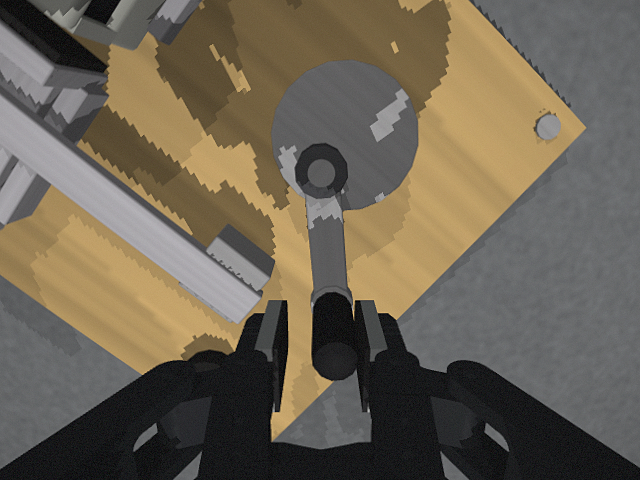

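The knob top is at (337,362) between the pads and the hub at (321,171), so the cam is at about 3.1 rad. The slide arm has not moved. Releasing and going behind the push plate.

```bash
python3 -m creep '[[150,0,0,0,0],[140,0,0,0,0],[140,0,0,-25,0],[140,0,0,-50,0],[200,0,0,-80,0],[255,0,0,-95,0],[255,0,0,-95,0],[255,0,0,-95,0]]'
python3 - <<'E'
from h import *
to(j2w(-.135,0,.165),J['a'])
E
```

```text
t: 7.27
tool_pos: [0.5967, -0.0486, 0.165]
tool_rot: [2.785, 1.452, 0.002]
contact_force: [-0.5, -0.3, -0.4]
opening: 0.0004
t 7.27 tool [ 0.5967 -0.0486  0.165 ] yaw 55.1 q [-0.21  0.04  1.74 -0.    1.36  0.4 ] F [-0.5 -0.3 -0.4] open 0.00043728702755088634
shift [  13.1 -204.1   -0.3] turn 0.7218268741133462
```

```bash
python3 -m creep '[[255,2,-35,0,0.12],[255,5,-70,0,0.24],[255,7,-105,0,0.36],[255,9,-140,0,0.48],[255,11,-175,0,0.6],[255,13,-204,0,0.72],[255,13,-204,0,0.72],[255,13,-204,0,0.72]]'
python3 - <<'E'
from h import *
to(j2w(-.13,0,.052),J['a'])
c=ctrl.calibration('wrist');im=ctrl.get_image('wrist');cv2.imwrite('pics/w4.png',im[:,:,::-1])
print([proj('wrist',j2w(-.099,y,.077),c) for y in(.025,-.025)],'tcp at depth',proj('wrist',j2w(-.13,0,.052),c))
E
```

```text
t: 7.93
tool_pos: [0.4346, 0.0799, 0.162]
tool_rot: [-3.118, -0.382, 0.005]
contact_force: [0.4, 0.6, -0.4]
opening: -0.0002
t 7.93 tool [0.4346 0.0799 0.162 ] yaw 14.0 q [ 0.01 -0.36  2.1  -0.    1.41  1.34] F [ 0.4  0.6 -0.4] open -0.0001625493455872652
shift [  7.3   1.5 109.9] turn 0.0040422808898115115
[array([279.57422408, 183.56810778]), array([370.2754218 , 184.00029501])] tcp at depth [324.17316719 226.45948311]
```

View pics/w4.png

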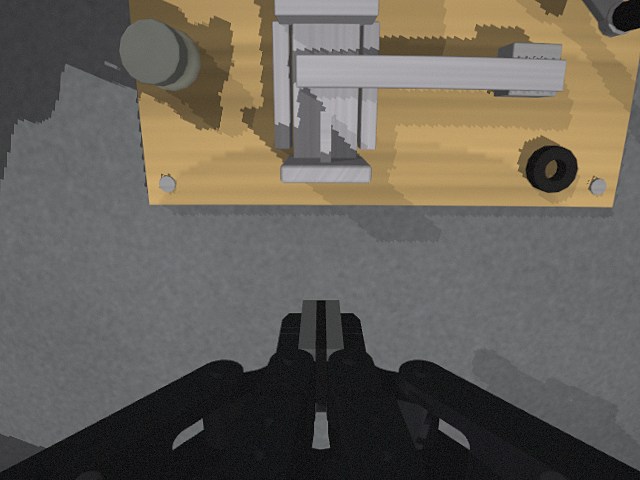

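The plate's rear top edge runs from (281,181) to (370,181), centred on the fingers at x = 322, with nothing behind it. Descending, then pushing forward.

```bash
python3 -m creep '[[255,0,0,40,0],[255,0,0,80,0],[255,0,0,109,0],[255,0,0,109,0]]'
python3 -m creep '[[255,6,1,0,0],[255,12,1,0,0],[255,18,1,0,0],[255,23,1,0,0],[255,27,1,0,0],[255,31,1,0,0],[255,35,1,0,0],[255,39,1,0,0]]'
```

```text
t: 8.32
tool_pos: [0.4311, 0.0784, 0.0477]
tool_rot: [-3.118, -0.375, 0.023]
contact_force: [-1.3, 0.6, -0.8]
opening: -0.0
t: 8.98
tool_pos: [0.4747, 0.0876, 0.0554]
tool_rot: [3.119, 0.376, -0.001]
contact_force: [-3.9, -0.5, 2.5]
opening: 0.0002
```

```bash
python3 -m creep '[[255,3,0,0,0],[255,6,0,0,0],[255,9,0,0,0],[255,12,0,0,0],[255,14,0,0,0]]'; python3 -m creep '[[255,2,0,0,0],[255,4,0,0,0],[255,6,0,0,0],[255,8,0,0,0]]'
```

```text
t: 9.4
tool_pos: [0.4883, 0.091, 0.055]
tool_rot: [-3.119, -0.376, 0.001]
contact_force: [-3.5, -1.4, 3.2]
opening: 0.0002
t: 9.73
tool_pos: [0.4948, 0.0926, 0.055]
tool_rot: [3.119, 0.376, -0.006]
contact_force: [-13.3, -3.3, 10.3]
opening: -0.0
```

```bash
python3 -m creep '[[255,1,0,0,0],[255,2,0,0,0],[255,3,0,0,0],[255,3,0,0,0],[255,3,0,0,0]]'; python3 - <<'E'
from h import *
im=ctrl.get_image('wrist');c=ctrl.calibration('wrist');np.save('c5.npy',c,allow_pickle=True);cv2.imwrite('pics/w5.png',im[:,:,::-1])
to(j2w(-.06,0,.055))
E
```

```text
t: 10.15
tool_pos: [0.4948, 0.0927, 0.055]
tool_rot: [3.118, 0.377, -0.019]
contact_force: [-20.4, -5.0, 16.5]
opening: 0.0
t 10.2 tool [0.4947 0.0927 0.055 ] yaw 13.8 q [ 0.04 -0.05  2.03 -0.    1.18  1.37] F [-20.1  -4.7  15.9] open 2.8321910521938847e-05
shift [15.5 -0.4 -0.2] turn None
```

View pics/w5.png

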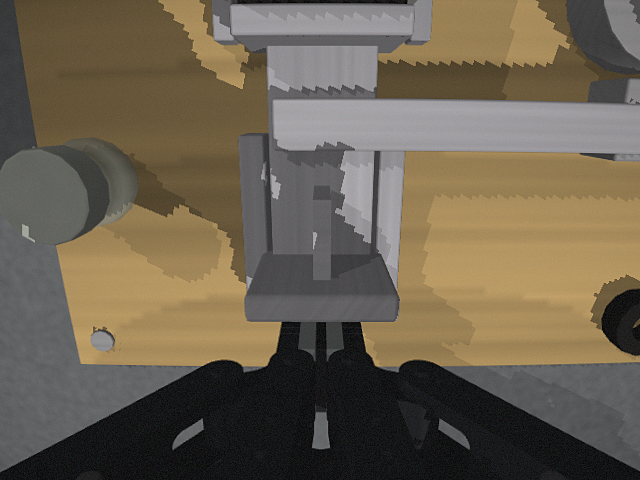

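The push plate (246–398, row 320) is hard against the fingers. It has not moved while force rose from 13 to 20 N, and total travel is about 34 mm. That suggests the home stop, so I back off and inspect from above.

```bash
python3 -m creep '[[255,-8,0,0,0],[255,-25,0,0,0],[255,-40,0,0,0],[255,-45,0,-40,0],[255,-45,0,-80,0],[255,-45,0,-120,0],[255,-30,0,-160,0],[255,0,0,-200,0],[255,0,0,-240,0],[255,0,0,-240,0],[255,0,0,-240,0]]'; python3 - <<'E'
from h import *
im=ctrl.get_image('wrist');c=ctrl.calibration('wrist');np.save('c6.npy',c,allow_pickle=True);cv2.imwrite('pics/w6.png',im[:,:,::-1])
to(j2w(-.06,0,.055))
P=lambda x,y,z:proj('wrist',j2w(x,y,z),c).round().tolist()
print('hub',P(.03,-.125,.063),'stop top',P(.1015,.033,.055),P(.1015,-.033,.055),'jaw face top',P(.034,.028,.059),P(.034,-.028,.059),'cab rear top',P(.0355,.03,.071),P(.0355,-.03,.071))
for s in(2.7,3.14,3.5):
    w=np.radians(45)-s;print(s,P(.03+.055*np.cos(w),-.125+.055*np.sin(w),.1))
print('corners',P(-.125,.125,.015),P(-.125,-.21,.015))
E
```

```text
t: 11.12
tool_pos: [0.5016, 0.0938, 0.3]
tool_rot: [3.118, 0.376, 0.016]
contact_force: [0.1, -0.5, 0.8]
opening: -0.0
t 11.17 tool [0.5    0.0937 0.2967] yaw 13.7 q [ 0.04 -0.26  1.8   0.    1.6   1.37] F [-0.4  0.1 -0.6] open -4.3880984092399865e-06
shift [  9.   -0.9 241.7] turn None
hub [465.0, 87.0] stop top [281.0, -2.0] [360.0, -2.0] jaw face top [288.0, 82.0] [353.0, 82.0] cab rear top [285.0, 79.0] [356.0, 79.0]
2.7 [542.0, 110.0]
3.14 [524.0, 136.0]
3.5 [502.0, 150.0]
corners [204.0, 243.0] [514.0, 243.0]
```

View pics/w6.png

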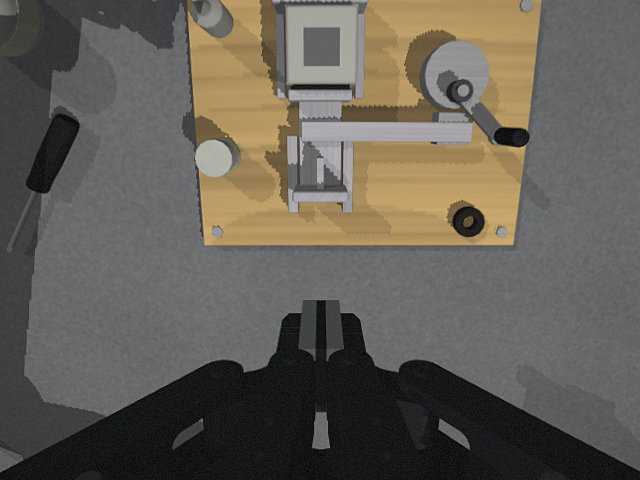

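The cam knob top is at about (521,137), matching 3.14. The jaw edge is near row 90 against a predicted 82 (with a ~3 px systematic offset), so I check the seating from a better place with the end stop in view.

```bash
python3 -m creep '[[255,40,0,0,0],[255,80,0,0,0],[255,115,0,0,0],[255,115,0,0,0],[255,115,0,0,0],[255,115,0,0,0]]'; python3 - <<'E'
from h import *
im=ctrl.get_image('wrist');c=ctrl.calibration('wrist')
x0,y0=220,80;cr=im[y0:y0+200,x0:x0+265,::-1];cv2.imwrite('pics/w7.png',cv2.resize(cr,None,fx=3,fy=3,interpolation=cv2.INTER_CUBIC))
cv2.imwrite('pics/w7full.png',im[:,:,::-1]);np.save('c7.npy',c,allow_pickle=True)
to(j2w(-.06,0,.055))
P=lambda x,y,z:((proj('wrist',j2w(x,y,z),c)-[x0,y0])*3).round().tolist()
print('hub',P(.03,-.125,.063),'stop top',P(.1015,.033,.055),P(.1015,-.033,.055),'jaw face top',P(.034,.028,.059),P(.034,-.028,.059),'cab rear top',P(.0355,.03,.071),P(.0355,-.03,.071),'cab front',P(.1015,.03,.071))
print('low rim',P(.015,-.125,.043),'foll face',P(.009,-.125,.043),'plate rear top',P(-.064,0,.077))
E
```

```text
t: 11.67
tool_pos: [0.6094, 0.1207, 0.2926]
tool_rot: [-3.119, -0.376, 0.006]
contact_force: [0.0, -0.3, -0.2]
opening: 0.0
t 11.72 tool [0.6093 0.1207 0.2938] yaw 13.7 q [0.08 0.02 1.55 0.   1.58 1.41] F [-0.5  0.3  0.6] open -0.0002193758069662121
shift [-102.    -0.3  239. ] turn None
hub [708.0, 401.0] stop top [192.0, 160.0] [414.0, 160.0] jaw face top [212.0, 384.0] [394.0, 385.0] cab rear top [203.0, 388.0] [403.0, 388.0] cab front [198.0, 162.0]
low rim [684.0, 432.0] foll face [683.0, 449.0] plate rear top [303.0, 698.0]
```

View pics/w7.png

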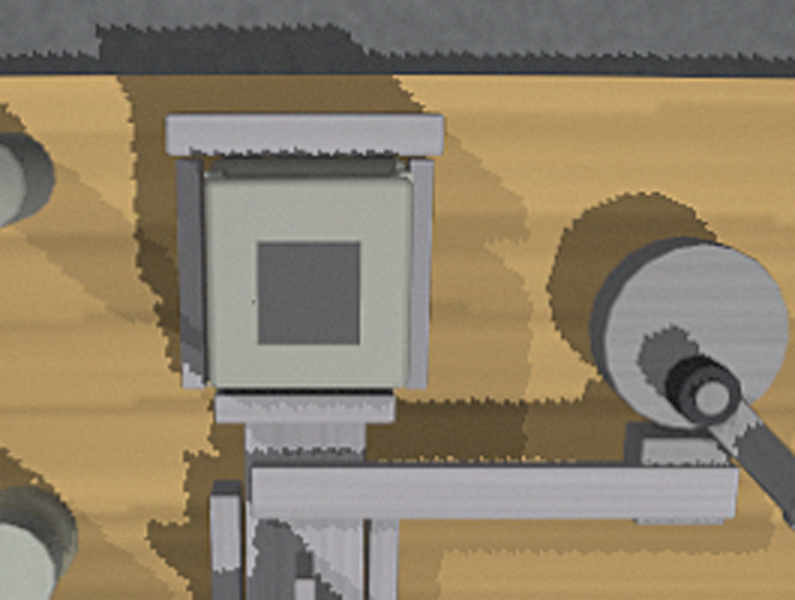

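```bash
python3 - <<'E'
from h import *
im=cv2.imread('pics/w6.png')[60:150,270:480];cv2.imwrite('pics/w6c.png',cv2.resize(im,None,fx=3.8,fy=3.8,interpolation=cv2.INTER_CUBIC))
c=np.load('c6.npy',allow_pickle=True).item()
P=lambda x,y,z:((proj('wrist',j2w(x,y,z),c)-[270,60])*3.8).round().tolist()
print('hub',P(.03,-.125,.063),'jaw face top',[(x,P(x,0,.059)) for x in(.022,.026,.030,.034)],'cab rear top bottom',P(.0355,0,.071),P(.0355,0,.015),'plate rear',P(-.064,0,.077))
print('low rim',P(.015,-.125,.043),'axis disc',P(.03,-.125,.043),'foll',P(.009,-.125,.043))
E
```

```text
hub [742.0, 104.0] jaw face top [(0.022, [192.0, 137.0]), (0.026, [192.0, 119.0]), (0.03, [192.0, 101.0]), (0.034, [192.0, 82.0])] cab rear top bottom [192.0, 70.0] [192.0, 91.0] plate rear [192.0, 522.0]
low rim [709.0, 175.0] axis disc [714.0, 110.0] foll [707.0, 201.0]
```

View pics/w6c.png

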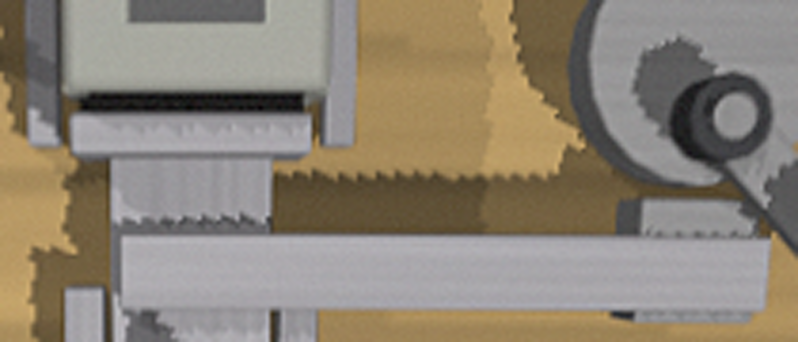

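The crop shows the jaw edge at row 112 and hub at (736,115), which puts the jaw face at 30–32 mm against 34 mm expected. With rounded edges this can't be told apart from home, so I push once more, a little higher and harder, to confirm the stop.

```bash
python3 -m creep '[[255,-40,0,0,0],[255,-80,0,0,0],[255,-120,0,0,0],[255,-147,0,40,0],[255,-147,0,80,0],[255,-147,0,120,0],[255,-147,0,120,0],[255,-147,0,120,0]]'; python3 - <<'E'
from h import *
to(j2w(-.08,0,.064),J['a'])
E
```

```text
t: 12.38
tool_pos: [0.465, 0.0858, 0.1729]
tool_rot: [-3.119, -0.375, 0.008]
contact_force: [0.4, 0.1, 1.0]
opening: 0.0001
t 12.38 tool [0.465  0.0858 0.1729] yaw 13.7 q [ 0.02 -0.28  2.02  0.    1.41  1.36] F [0.4 0.1 1. ] open 9.746443296528255e-05
shift [ 26.6   0.  108.8] turn 9.686360835159391e-05
```

```bash
python3 -m creep '[[255,0,0,40,0],[255,0,0,80,0],[255,0,0,109,0],[255,0,0,109,0],[255,0,0,109,0],[255,10,0,109,0],[255,18,0,109,0],[255,24,0,109,0],[255,28,0,109,0],[255,30,0,109,0],[255,30,0,109,0]]'; python3 -m creep '[[255,2,0,0,0],[255,4,0,0,0],[255,4,0,0,0],[255,4,0,0,0]]';python3 -m creep '[[255,2,0,0,0],[255,4,0,0,0],[255,4,0,0,0],[255,4,0,0,0]]'
```

```text
t: 13.3
tool_pos: [0.495, 0.0923, 0.0681]
tool_rot: [3.117, 0.377, -0.013]
contact_force: [-14.4, -4.0, 11.7]
opening: 0.0001
t: 13.63
tool_pos: [0.4952, 0.0923, 0.068]
tool_rot: [3.116, 0.377, -0.029]
contact_force: [-28.4, -8.3, 24.4]
opening: -0.0002
t: 13.97
tool_pos: [0.4953, 0.0924, 0.0679]
tool_rot: [3.114, 0.378, -0.047]
contact_force: [-43.0, -12.3, 36.1]
opening: 0.0002
```

It stops at the same spot at a different height, rigid up to 45 N against the 3–5 N needed when free. This is the slide's own stop. Backing off, then one last check.

```bash
python3 -m creep '[[255,-10,0,0,0],[255,-30,0,0,0],[255,-45,0,0,0],[255,-45,0,-40,0],[255,-45,0,-80,0],[255,-30,0,-120,0],[255,0,0,-160,0],[255,35,0,-200,0],[255,70,0,-225,0],[255,70,0,-225,0],[255,70,0,-225,0]]'; python3 - <<'E'
from h import *
im=ctrl.get_image('wrist');c=ctrl.calibration('wrist')
x0,y0=230,20;cr=im[y0:y0+200,x0:x0+265,::-1];cv2.imwrite('pics/w8.png',cv2.resize(cr,None,fx=3,fy=3,interpolation=cv2.INTER_CUBIC))
to(j2w(-.06,0,.055))
P=lambda x,y,z:((proj('wrist',j2w(x,y,z),c)-[x0,y0])*3).round().tolist()
print('hub',P(.03,-.125,.063),'stop top',P(.1015,.033,.055),'jaw',[(x,P(x,.028,.059)) for x in(.03,.032,.034)],'cab rear top',P(.0355,.03,.071),'cab front',P(.1015,.03,.071))
for s in(2.9,3.14,3.4):
    w=np.radians(45)-s;print(s,P(.03+.055*np.cos(w),-.125+.055*np.sin(w),.1))
E
```

```text
t: 14.88
tool_pos: [0.5773, 0.1123, 0.2983]
tool_rot: [3.118, 0.376, 0.018]
contact_force: [-0.2, -0.1, 0.2]
opening: -0.0
t 14.93 tool [0.575  0.1119 0.2952] yaw 13.8 q [ 0.07 -0.07  1.63 -0.    1.58  1.4 ] F [-0.8  0.5 -1.1] open 0.00012368496452746865
shift [-68.4  -1.  239.8] turn None
hub [684.0, 471.0] stop top [158.0, 221.0] jaw [(0.03, [179.0, 468.0]), (0.032, [179.0, 461.0]), (0.034, [178.0, 455.0])] cab rear top [169.0, 454.0] cab front [164.0, 218.0]
2.9 [879.0, 591.0]
3.14 [847.0, 627.0]
3.4 [804.0, 656.0]
```

View pics/w8.png

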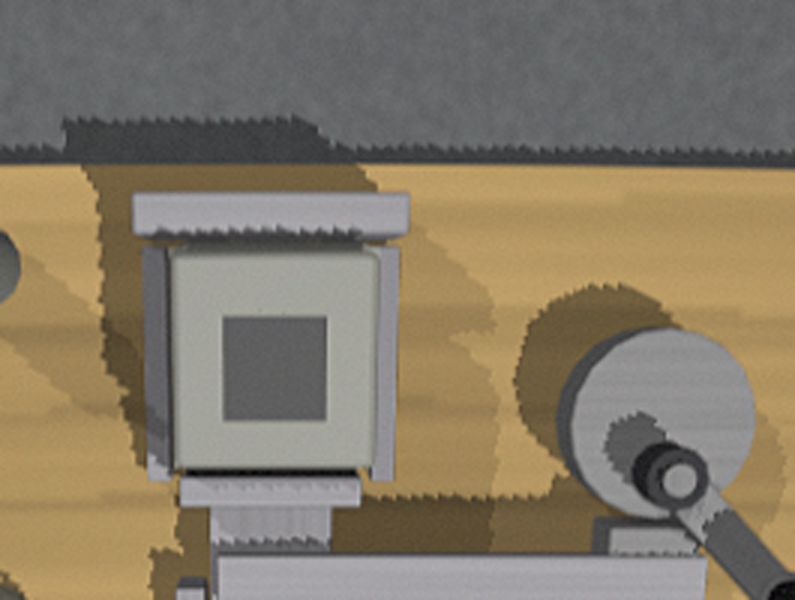

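```bash
python3 -c "
from station import ctrl
print(ctrl.finish_job())"
```

```text
the job is handed in; nothing more can be done
None
```

I turned the cam to its low point, pushed the slide forward to its stop and handed the job in at about 15 s. The slide reading fully home is the least certain part of the result.

- **Cam:** I caged the knob between the half-open fingers and swept the lever about 2.7 rad clockwise. After the sweep it read about 3.1 rad, against a low point of 3.14. A later view, taken after the first push, agreed.
- **Slide:** I closed the fingers and pushed the slide by its push plate until it stopped, after about 34 mm of travel. A second push at a different height stopped at the same place within 0.5 mm. It held rigid up to about 45 N sideways, against 3–5 N when free.
- **Cab:** it looks straight, upright and close to the end stop, and I never touched it with the hand.
- **Bystanders:** I made no contact with any of them, and those still in view looked undisturbed. I did not measure their positions again.
- **Disagreement:** the pictures put the jaw's top edge about 2–4 mm short of its home position. That is near my error (2 mm calibration, rounded edges) but could mean the slide is slightly short. I trusted the hard stop and the visible gap between follower and cam over that reading.

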